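# Build the egg-wash sieve column on the shaker

### The job

Set up the sieve column on the shaker for the next egg wash: seat the steel catch pan in the shaker's black rubber seat, then nest on it the fine blue sieve, then the medium yellow one, and the coarse red one on top, each fully home and level before the next goes on. Leave the column standing free; the green sieve is not needed, so leave it, the sample pots and the slide box standing where they are.

Things in the scene. Friction and masses are not known exactly. Their poses are not given: they have to be found in the camera images.
- catch_pan: Plain steel cup with solid floor, loose, about 90 g, 42 mm high: cup 60 mm outside, 53 inside, open on top, on a foot 8 mm high, 49 mm across tapering to 44. Origin: centre of the foot's underside, z up. Feet drop into the mouth of any other piece or of the seat with about 2 mm play all round; the cup's lower edge then rests on the rim below. Stands upright at the start; yaw is of no matter.
- blue_sieve: Fine sieve: blue plastic cup with close wire mesh in its bottom, loose, about 70 g. Size, foot, nesting and origin exactly as the catch pan's: 42 mm high, 60 mm outside, 8 mm foot; nested on another piece its origin is 34 mm above that one's. Stands upright on its foot at the start.
- yellow_sieve: Medium sieve: yellow plastic cup with wire mesh in its bottom, loose, about 70 g. Size, foot, nesting and origin exactly as the catch pan's: 42 mm high, 60 mm outside, 8 mm foot; nested on another piece its origin is 34 mm above that one's. Stands upright on its foot at the start.
- red_sieve: Coarse sieve: red plastic cup with open wire mesh in its bottom, loose, about 70 g. Size, foot, nesting and origin exactly as the catch pan's: 42 mm high, 60 mm outside, 8 mm foot; nested on another piece its origin is 34 mm above that one's. Stands upright on its foot at the start.
- green_sieve: Spare sieve, not wanted today: green plastic cup with the widest mesh, loose, 70 g. Same size and form as the others. Origin: centre of its underside, z up. Stays where it is.
- shaker_seat (a point): Centre of the mouth of the round black rubber seat on the shaker, level with its rim, 70 mm above the table, z up. Seat: ring 68 mm outside, 54 inside, 9 deep; a piece home in it has its origin 8 mm below this point. Shaker: fixed white box 150 x 140 mm, 44 high, with a round aluminium head (86 mm) under the seat, seat 12 mm off the box's middle; at the left or the right.
- pot_a: Bystander, loose: cream sample pot with a white screw lid, 47 mm in diameter, 53 mm high, 60 g. Origin: centre of its underside, z up. Stays where it is.
- pot_b: Bystander, loose: cream sample pot with a white screw lid, 47 mm in diameter, 53 mm high, 60 g. Origin: centre of its underside, z up. Stays where it is.
- slide_box: Bystander, loose: closed grey slide box 40 (x) x 84 (y) x 30 mm high, 200 g. Origin: centre of its underside, z up. Stays where it is.

How it is judged:
By the outcome, as a careful person would: the job done as asked, in the order asked, and still so for the second after the job is handed in, with the robot touching nothing.
It also fails if it takes over 96 s, if anything falls off the work surface, if the arm or the gripper's body presses on something with over 40 N, if the wrist force passes 120 N, or if a joint passes its speed limit or range.

### The arm

A 7-joint arm with a two-finger parallel gripper is mounted at the origin on the work surface. World frame = base frame: x ahead of the robot, y to its left, z up, the work surface at z = 0. Lengths are in m, angles in rad, forces in N, time in s.
With the tool pointing down it reaches from about 0.425 to 0.925 m from the base axis. Payload 6.8 kg.
Tool frame: the origin (TCP) lies at the very end of the fingers, on their centre line; the grasp point (between the pads) lies 19 mm behind it; x points along the fingers, z is the direction in which the jaws open and shut, and the axes are right-handed (so a half turn about x gives the same grasp; the last joint's range is limited). The gripper opens to 88 mm and grips with 3 to 60 N. Pads are 20 mm wide; open, the fingers measure 115 mm over their backs; the gripper's body (75 mm by 178 mm) begins 61 mm behind the grasp point.
Start: joints at [-1.423, 0.477, 0.022, 1.555, -0.011, 1.109, -0.083], TCP at [0.171, 0.653, 0.223] pointing down, gripper open.
Joint ranges: [-2.96, 2.96], [-0.34, 2.1], [-1.41, 1.46], [0.24, 2.44], [-1.37, 4.51], [0.17, 1.92], [-2.96, 2.96]. Speed limits (rad/s): [2.39, 2.39, 3.14, 3.14, 3.14, 3.14, 3.14].

### API

Orientations are given as a rotation vector (axis times angle).
In Python, from workcell import get_obs, grab_frame, calibration, finish_job gives the robot as it stands.
- The arm moves only by the tool arm_command, never from a script. Its argument "increments" is a list of rows, each a list of 7 numbers: the shift along the tool's x, y, z scaled (see below), then the turn, a rotation vector about the tool's x, y, z scaled (see below), then the opening, from 0 (shut) to 1 (fully open). A call has 1 to 12 rows; each row is the pose to reach, as a shift and turn from the pose measured when the call began, along the tool's axes at that moment; what a row does not reach only later rows make up. The controller multiplies each number of a shift by 200 mm and each number of a turn by 0.5 rad. A row lasts 1/12 s, in which the tool goes at most 41.7 mm and 7.16 degrees, less where a joint would pass 70% of its speed; a pose out of reach is approached as far as the arm can. A call with a number of a shift or a turn outside -1 to 1 is refused whole. A call with a gripper value outside its range is refused whole. The fingers move at their own pace and stop on an object; "squeeze" is the grip in N (left out, the last holds). Time passes only in rows, so rows that repeat a pose let the fingers close. It gives the time, the measured TCP pose, the force and the opening at its end, in the units of the state.
- get_obs(): the state, without advancing time (a new reading comes with each control period).
- grab_frame(name): name is "scene" or "top" or "wrist"; returns the picture (480x640x3 uint8, red, green, blue); there is no depth.
- calibration(name): a dict with "K" (3x3 intrinsics, pixels), "eye" and "rotation" of the camera in the world. Camera axes: x right, y down, z forward; pixel columns grow to the right and rows downward; lengths in m; the calibration is good to about 2 mm. A picture is of the moment at which its call begins: read the wrist's pose just before it. calibration takes no time and is no camera call; for the wrist camera it gives the pose at the moment of the call.
- finish_job(): hands the job in, once; it reports no verdict.
The state is a dict: "time": time; "q": joint angles; "joint_vel": joint speeds; "joint_torque": joint torques, N m; "eef_pos": TCP position; "tcp_rot": TCP orientation; "force": force on the tool from outside, world axes, zero at the start; "wrist_torque": the same for the moment, N m; "opening": opening from 0.0 (shut) to 1.0 (fully open).
Only numpy, scipy, OpenCV 4.12 (cv2) and the standard library are available. Lean on these libraries where they do the work, as an engineer would, in place of code of your own. Each camera call takes 0.05 s, during which the arm holds its last target.

## Working session

There is one attempt and no reset: what is moved stays moved. The work goes in short steps, Python scripts to look and compute and a tool call to move; the robot and the scene stay as the last step left them, time stands still between calls to the robot, and variables do not carry over. Pictures are saved under pics/ and viewed, and the job is handed in when it is done.

Besides the shell and the picture viewer there is one more tool, called by a JSON object that holds its "api" and its "payload". arm_command: Moves the arm, as the interface text tells. Its arguments: {"type":"object","properties":{"increments":{"type":"array"},"squeeze":{"type":"number"}},"required":["increments"]}

```bash
mkdir -p pics; ls; python3 - <<'E'
from workcell import *
import cv2
o=get_obs()
for k in o: print(k,o[k])
for n in ("scene","top","wrist"):
    c=calibration(n); print(n,c)
    f=grab_frame(n); cv2.imwrite(f"pics/{n}0.png",f[:,:,::-1])
E
```

```text
pics
time 0.0
q [-1.4230931   0.47779158  0.02237686  1.55648542 -0.01149248  1.10932118
 -0.0830986 ]
joint_vel [-1.74280370e-04 -1.27881643e-05  1.00352169e-03  7.96876788e-04
 -5.02303354e-04 -9.97904441e-04 -1.00579033e-03]
joint_torque [-7.39865409e-04 -5.82856929e+01  1.53440114e+00 -2.72608852e+01
 -5.44056098e-02  1.68583717e-02  1.43146794e-04]
eef_pos [0.17067278 0.65241277 0.22167385]
tcp_rot [-1.0199813   1.32083214  1.01786015]
force [ 0.61390631  0.08390523 -0.14474005]
wrist_torque [-0.01330662 -0.0092361   0.0045246 ]
opening 1.0016756863352765
scene {'K': array([[570.2458523 ,   0.        , 316.77192092],
       [  0.        , 570.2458523 , 240.80320065],
       [  0.        ,   0.        ,   1.        ]]), 'eye': array([0.9786377 , 0.48138345, 0.83280343]), 'rotation': array([-0.92455042, -2.60792411,  0.93001582])}
top {'K': array([[456.46808745,   0.        , 321.16581744],
       [  0.        , 456.46808745, 242.85527497],
       [  0.        ,   0.        ,   1.        ]]), 'eye': array([0.45035984, 0.0182348 , 0.96688269]), 'rotation': array([-2.16075166,  2.18469197, -0.12566916])}
wrist {'K': array([[374.63356082,   0.        , 320.457757  ],
       [  0.        , 374.63356082, 243.98562639],
       [  0.        ,   0.        ,   1.        ]]), 'eye': array([0.10005821, 0.67162573, 0.38349242]), 'rotation': array([2.31077836, 1.7843551 , 0.23777248])}
```

View pics/scene0.png

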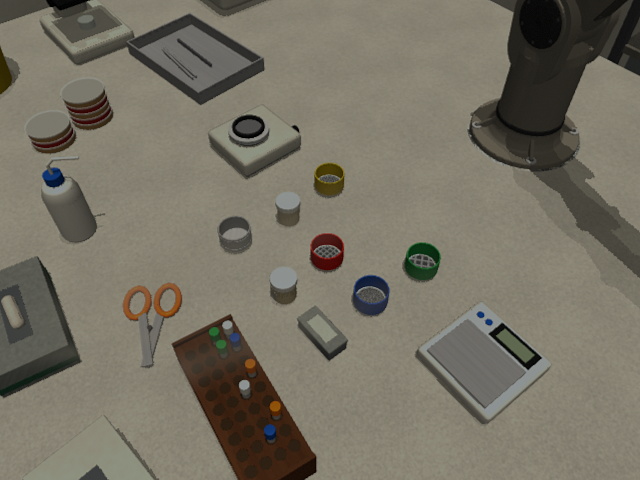

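View pics/top0.png

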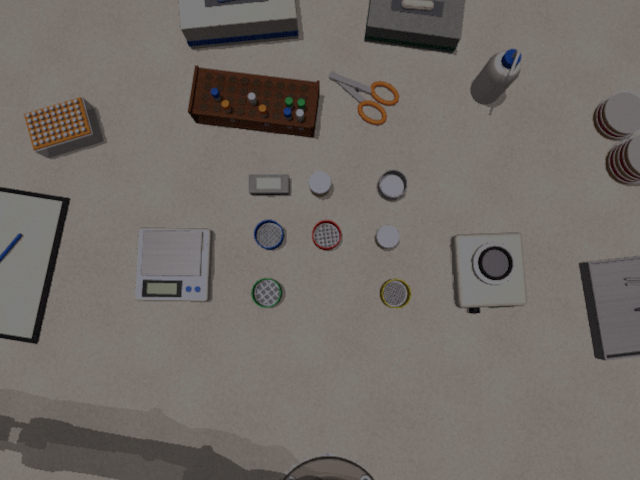

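View pics/wrist0.png

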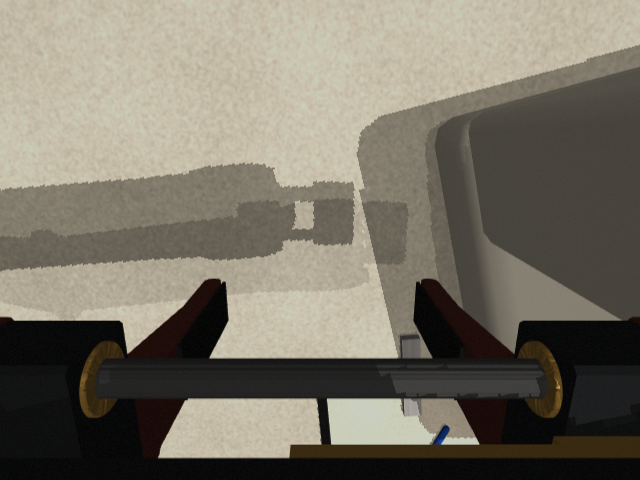

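```bash
python3 - <<'E'
import cv2,numpy as np
t=cv2.imread('pics/top0.png'); s=cv2.imread('pics/scene0.png')
cv2.imwrite('pics/topc.png',cv2.resize(t[150:330,235:545],None,fx=2.5,fy=2.5,interpolation=cv2.INTER_CUBIC))
cv2.imwrite('pics/scenec.png',cv2.resize(s[95:365,200:450],None,fx=2.2,fy=2.2,interpolation=cv2.INTER_CUBIC))
E
```

```text
(no output)
```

View pics/topc.png

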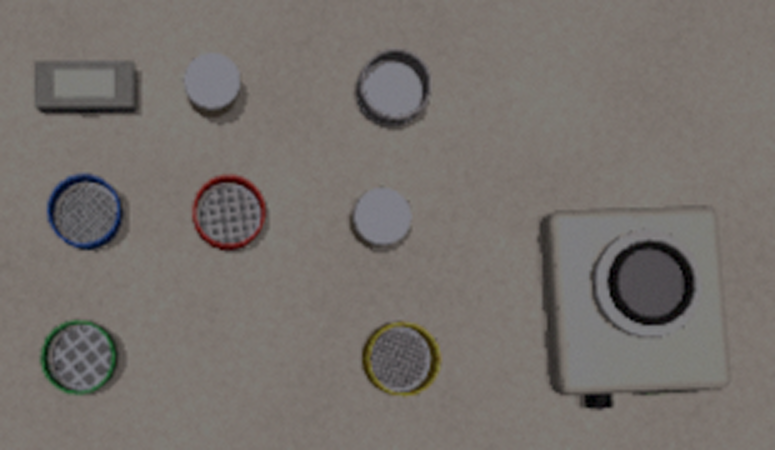

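View pics/scenec.png

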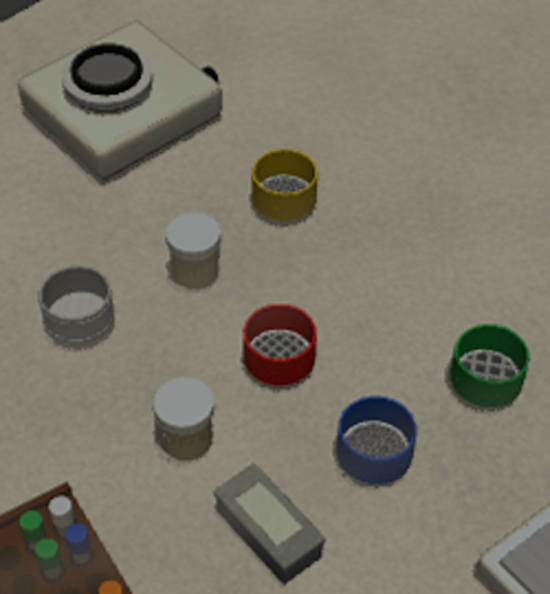

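```bash
cat > h.py <<'E'
from workcell import *
import cv2,numpy as np
from scipy.spatial.transform import Rotation as R
from scipy.optimize import least_squares
def cast(c,px,z):
    px=np.atleast_2d(px).astype(float)
    d=np.c_[px,np.ones(len(px))]@np.linalg.inv(c['K']).T@R.from_rotvec(c['rotation']).as_matrix().T
    return (c['eye']+d*((z-c['eye'][2])/d[:,2])[:,None])[:,:2]
def proj(c,p):
    q=(np.atleast_2d(p)-c['eye'])@R.from_rotvec(c['rotation']).as_matrix()@c['K'].T
    return q[:,:2]/q[:,2:]
HS={'blue':((105,110,40),(130,255,255)),'yellow':((20,150,60),(32,255,255)),'green':((50,120,30),(85,255,255)),'red':((0,150,50),(6,255,255))}
def mask(f,col):
    h=cv2.cvtColor(f,cv2.COLOR_RGB2HSV)
    if col=='steel': return ((h[...,1]<22)).astype('uint8')*255
    if col=='black': return cv2.inRange(h,(0,0,0),(180,255,48))
    m=cv2.inRange(h,*HS[col])
    if col=='red': m|=cv2.inRange(h,(174,150,50),(180,255,255))
    return m
def rim(f,c,col,z,r,roi):
    x0,y0,x1,y1=roi
    m=np.zeros(f.shape[:2],'uint8'); m[y0:y1,x0:x1]=mask(f,col)[y0:y1,x0:x1]
    m=cv2.morphologyEx(m,cv2.MORPH_CLOSE,np.ones((3,3)))
    cs,_=cv2.findContours(m,cv2.RETR_EXTERNAL,cv2.CHAIN_APPROX_NONE)
    k=max(cs,key=cv2.contourArea)
    k=cv2.convexHull(k)[:,0,:] if False else k[:,0,:]
    P=cast(c,k,z); ctr=P.mean(0)
    for _ in range(6):
        away=ctr-c['eye'][:2]; away/=np.linalg.norm(away)
        v=P-ctr; v/=np.linalg.norm(v,axis=1)[:,None]
        Q=P[v@away>-0.1]
        s=least_squares(lambda p:np.hypot(*(Q-p[:2]).T)-p[2],[*ctr,r],loss='soft_l1',f_scale=.001)
        ctr=least_squares(lambda p:np.hypot(*(Q-p).T)-s.x[2]*0-r,ctr,loss='soft_l1',f_scale=.001).x
    return ctr,s.x,len(Q)
def go(pos,jaw=None):
    """increments in tool axes to world pos; jaw = world angle of jaw axis, tool down"""
    o=get_obs(); T=R.from_rotvec(o['tcp_rot'])
    sh=T.inv().apply(np.array(pos)-o['eef_pos'])/0.2
    M=T.as_matrix(); cur=np.arctan2(M[1,2],M[0,2])
    if jaw is None: jaw=cur
    jaw=cur+(jaw-cur+np.pi/2)%np.pi-np.pi/2
    z=np.array([np.cos(jaw),np.sin(jaw),0]); x=np.array([0,0,-1]); y=np.cross(z,x)
    tr=(T.inv()*R.from_matrix(np.c_[x,y,z])).as_rotvec()/0.5
    print('t',round(o['time'],2),'eef',o['eef_pos'].round(4),'jaw',round(cur,3),'shift',sh.round(4),'turn',tr.round(3))
E
python3 - <<'E'
from h import *
o=get_obs(); print(R.from_rotvec(o['tcp_rot']).as_matrix().round(3))
rois={'top':{'blue':(245,210,295,260),'red':(300,210,352,262),'green':(242,270,295,318),'yellow':(370,270,422,318),'steel':(372,165,412,205),'black':(465,235,520,290)},
'scene':{'blue':(345,265,400,325),'red':(300,225,352,275),'green':(395,232,448,286),'yellow':(305,155,352,200),'steel':(213,210,256,255),'black':(226,110,275,150)}}
for n in ('top','scene'):
    f=cv2.imread(f'pics/{n}0.png')[:,:,::-1].copy(); c=calibration(n)
    for k,roi in rois[n].items():
        z,r=(.07,.034) if k=='black' else (.042,.03)
        try:
            a,s,N=rim(f,c,k,z,r,roi); print(n,k,a.round(4),'free',s.round(4),N)
            for p in proj(c,np.c_[a[0]+r*np.cos(np.arange(0,6.3,.1)),a[1]+r*np.sin(np.arange(0,6.3,.1)),np.full(63,z)]): cv2.circle(f,tuple(np.round(p).astype(int)),0,(255,0,255),-1)
        except Exception as e: print(n,k,e)
    f=f[150:330,235:545] if n=='top' else f[95:365,200:450]
    cv2.imwrite(f'pics/{n}_chk.png',cv2.resize(f[:,:,::-1],None,fx=2.2,fy=2.2,interpolation=cv2.INTER_NEAREST))
E
```

```text
[[-0.    -0.967  0.253]
 [-0.001  0.253  0.967]
 [-1.    -0.    -0.001]]
top blue [0.5658 0.1143] free [0.5676 0.1158 0.0281] 43
top red [ 0.562  -0.0021] free [ 0.5644 -0.0028  0.0281] 75
top green [0.4492 0.1174] free [0.4483 0.1201 0.0276] 57
top yellow [ 0.4523 -0.0897] free [ 62.2693 339.4148 345.1138] 56
top steel [ 0.6717 -0.1429] free [ 0.66   -0.1357  0.0417] 68
top black [ 0.5012 -0.3329] free [ 0.5014 -0.3354  0.032 ] 52
scene blue [0.5706 0.1188] free [0.5692 0.1174 0.0285] 48
scene red [0.5686 0.0007] free [ 0.5674 -0.0006  0.0286] 46
scene green [0.4518 0.1234] free [0.4499 0.1222 0.0281] 45
scene yellow [ 0.4471 -0.1395] free [ 0.4455 -0.1413  0.0281] 38
scene steel [ 0.6725 -0.1373] free [ 0.6705 -0.1418  0.0266] 64
scene black [ 0.5058 -0.3309] free [ 0.504  -0.3339  0.0313] 41
```

```bash
python3 - <<'E'
from h import *
c=calibration('top')
for n,p,z in (('pan',(392.6,185.2),.042),('yel',(395.4,293.2),.042),('seat',(495.8,262.8),.07),('pot1',(320,183),.053),('pot2',(388,237),.053)): print(n,cast(c,p,z).round(4))
E
```

```text
pan [[ 0.6658 -0.1416]]
yel [[ 0.4438 -0.141 ]]
seat [[ 0.5013 -0.3365]]
pot1 [[0.6692 0.0087]]
pot2 [[ 0.5568 -0.1274]]
```

View pics/scene_chk.png

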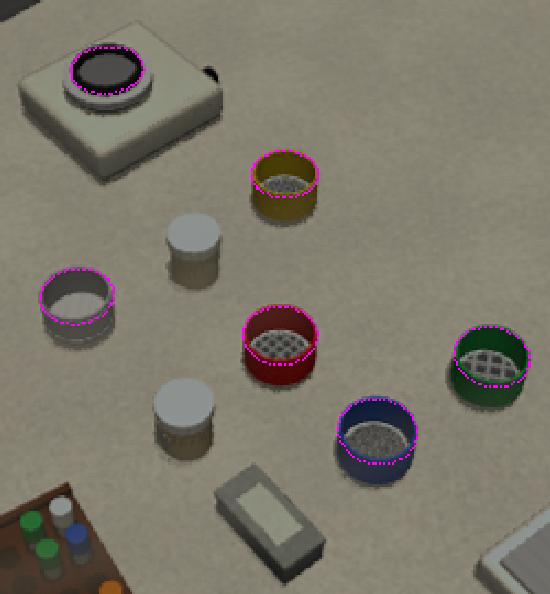

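{"api": "arm_command", "payload": {"increments": [[0, -0.85, -0.8, 0.88, 0, 0, 1], [0, -0.85, -0.8, 0.88, 0, 0, 1], [0, -0.85, -0.8, 0.88, 0, 0, 1], [0, -0.85, -0.8, 0.88, 0, 0, 1], [0, -0.85, -0.8, 0.88, 0, 0, 1], [0, -0.85, -0.8, 0.88, 0, 0, 1], [0, -0.85, -0.8, 0.88, 0, 0, 1]]}}

```text
time: 0.73
eef_pos: [0.299, 0.4489, 0.2222]
tcp_rot: [-0.68, 1.464, 0.673]
force: [-0.4, -0.6, -0.8]
opening: 0.999
```

```bash
python3 -c "
from h import *
go([.6,-.04,.2],0);go([.667,-.141,.2],0); print(get_obs()['q'])"
```

```text
t 0.73 eef [0.299  0.4489 0.2222] jaw 0.866 shift [ 0.1219 -2.7296 -0.8877] turn [ 1.733 -0.002  0.008]
t 0.73 eef [0.299  0.4489 0.2222] jaw 0.866 shift [ 0.1242 -3.3119 -1.0555] turn [ 1.733 -0.002  0.008]
[-1.24550264  0.25559787  0.17317337  1.88896707 -0.04849916  1.0042205
 -0.18528446]
```

{"api": "arm_command", "payload": {"increments": [[0, -1, -0.32, 0.88, 0, 0, 1], [0, -1, -0.32, 0.88, 0, 0, 1], [0, -1, -0.32, 0.88, 0, 0, 1], [0, -1, -0.32, 0.88, 0, 0, 1], [0, -1, -0.32, 0.88, 0, 0, 1], [0, -1, -0.32, 0.88, 0, 0, 1], [0, -1, -0.32, 0.88, 0, 0, 1]]}}

```text
time: 1.32
eef_pos: [0.4114, 0.2681, 0.2231]
tcp_rot: [-0.333, 1.545, 0.327]
force: [0.8, 0.5, -0.0]
opening: 0.997
```

```bash
python3 -c "
from h import *
go([.667,-.141,.22],0)"
```

```text
t 1.32 eef [0.4114 0.2681 0.2231] jaw 0.421 shift [ 0.026  -2.3889  0.331 ] turn [0.842 0.001 0.009]
```

{"api": "arm_command", "payload": {"increments": [[0, -1, 0.14, 0.84, 0, 0, 1], [0, -1, 0.14, 0.84, 0, 0, 1], [0, -1, 0.14, 0.84, 0, 0, 1], [0, -1, 0.14, 0.84, 0, 0, 1], [0, -1, 0.14, 0.84, 0, 0, 1], [0, -1, 0.14, 0.84, 0, 0, 1]]}}

```text
time: 1.82
eef_pos: [0.5218, 0.092, 0.2245]
tcp_rot: [-0.001, 1.567, -0.01]
force: [-0.7, -0.5, -0.0]
opening: 0.999
```

```bash
python3 -c "
from h import *
go([.667,-.141,.2],0)"
```

```text
t 1.82 eef [0.5218 0.092  0.2245] jaw -0.006 shift [ 0.1331 -1.1599  0.7324] turn [-0.012  0.008  0.013]
```

{"api": "arm_command", "payload": {"increments": [[0, -1, 0.72, 0, 0, 0, 1], [0, -1, 0.72, 0, 0, 0, 1], [0, -1, 0.72, 0, 0, 0, 1], [0, -1, 0.72, 0, 0, 0, 1], [0, -1, 0.72, 0, 0, 0, 1], [0, -1, 0.72, 0, 0, 0, 1], [0, -1, 0.72, 0, 0, 0, 1], [0, -1, 0.72, 0, 0, 0, 1]]}}

```text
time: 2.48
eef_pos: [0.6657, -0.1089, 0.2252]
tcp_rot: [-0.0, 1.568, -0.011]
force: [0.8, -0.0, 0.2]
opening: 0.999
```

```bash
python3 -c "
from h import *
go([.667,-.141,.012],0)
c=calibration('wrist');f=grab_frame('wrist');cv2.imwrite('pics/w1.png',f[:,:,::-1]);print(c)
print(proj(c,[[.667,-.141,.042],[.697,-.141,.042],[.667,-.111,.042]]))"
```

```text
t 2.48 eef [ 0.6657 -0.1089  0.2252] jaw -0.007 shift [ 1.0672 -0.1527  0.0042] turn [-0.014  0.006  0.014]
{'K': array([[374.63356082,   0.        , 320.457757  ],
       [  0.        , 374.63356082, 243.98562639],
       [  0.        ,   0.        ,   1.        ]]), 'eye': array([ 0.66470511, -0.03512495,  0.38640694]), 'rotation': array([ 2.8672096 , -0.0111662 ,  0.00354612])}
[[322.40177998 252.91700792]
 [353.59793878 252.66708842]
 [322.21337729 222.39676796]]
```

View pics/w1.png

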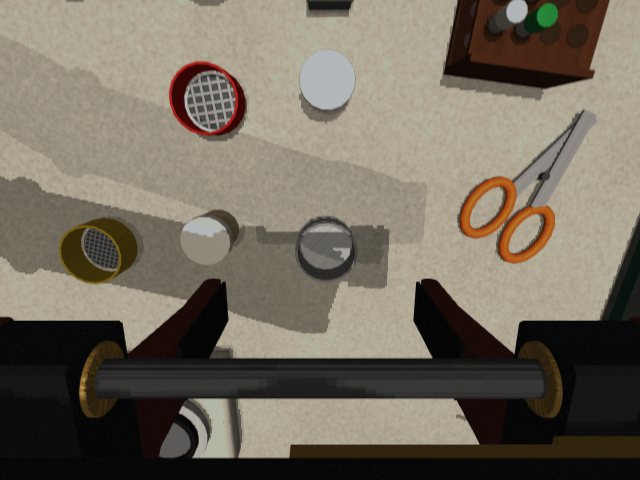

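```bash
python3 -c "
from h import *
f=cv2.imread('pics/w1.png')
c=calibration('wrist')
th=np.arange(0,6.3,.1)
for p in proj(c,np.c_[.667+.03*np.cos(th),-.141+.03*np.sin(th),np.full(63,.042)]): cv2.circle(f,tuple(np.round(p).astype(int)),0,(255,0,255),-1)
cv2.imwrite('pics/w1c.png',cv2.resize(f[205:290,280:370],None,fx=6,fy=6,interpolation=cv2.INTER_NEAREST))"
```

```text
(no output)
```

View pics/w1c.png

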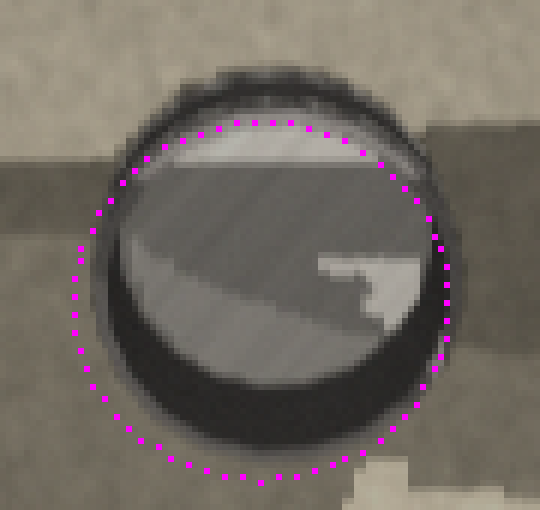

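{"api": "arm_command", "payload": {"increments": [[0.53, -0.15, 0.02, -0.014, 0.006, 0.014, 1], [0.53, -0.15, 0.02, -0.014, 0.006, 0.014, 1], [0.53, -0.15, 0.02, -0.014, 0.006, 0.014, 1], [0.53, -0.15, 0.02, -0.014, 0.006, 0.014, 1], [0.53, -0.15, 0.02, -0.014, 0.006, 0.014, 1]]}}

```text
time: 2.95
eef_pos: [0.6685, -0.134, 0.1184]
tcp_rot: [-0.002, 1.574, 0.006]
force: [0.3, 0.3, -0.0]
opening: 1.002
```

```bash
python3 -c "
from h import *
go([.669,-.139,.012],0)
c=calibration('wrist');f=grab_frame('wrist');
cv2.imwrite('pics/w2.png',f[:,:,::-1]);
th=np.arange(0,6.3,.1)
f=f.copy()
for p in proj(c,np.c_[.669+.03*np.cos(th),-.139+.03*np.sin(th),np.full(63,.042)]): cv2.circle(f,tuple(np.round(p).astype(int)),0,(255,0,255),-1)
cv2.imwrite('pics/w2c.png',cv2.resize(f[200:400,210:430,::-1],None,fx=3,fy=3,interpolation=cv2.INTER_NEAREST))"
```

```text
t 2.95 eef [ 0.6685 -0.134   0.1184] jaw 0.005 shift [ 0.5318 -0.0269  0.0041] turn [ 0.01  -0.007 -0.006]
```

View pics/w2c.png

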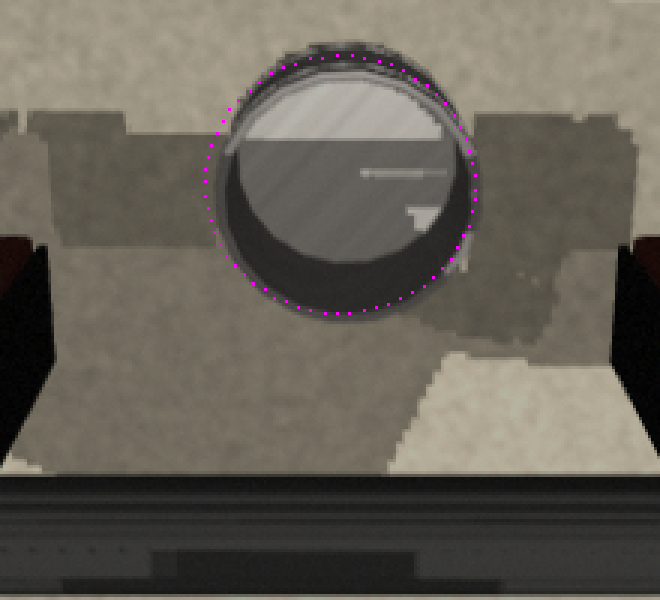

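{"api": "arm_command", "payload": {"increments": [[0.27, -0.03, 0.008, 0.01, -0.007, -0.006, 1], [0.5, -0.03, 0.008, 0.01, -0.007, -0.006, 1], [0.53, -0.03, 0.008, 0.01, -0.007, -0.006, 1], [0.53, -0.03, 0.008, 0.01, -0.007, -0.006, 1], [0.53, -0.03, 0.008, 0.01, -0.007, -0.006, 0.5], [0.53, -0.03, 0.008, 0.01, -0.007, -0.006, 0.5], [0.53, -0.03, 0.008, 0.01, -0.007, -0.006, 0.5], [0.53, -0.03, 0.008, 0.01, -0.007, -0.006, 0.5], [0.53, -0.03, 0.008, 0.01, -0.007, -0.006, 0.5]], "squeeze": 15}}

```text
time: 3.75
eef_pos: [0.6729, -0.1403, 0.0165]
tcp_rot: [-0.001, 1.564, -0.0]
force: [-2.4, 1.0, 8.1]
opening: 0.691
```

```bash
python3 -c "
from h import *
o=get_obs();go([.503,-.335,.18],0);print(o['opening'],o['force'])
c=calibration('wrist');f=grab_frame('wrist').copy()
cv2.imwrite('pics/w3.png',f[:,:,::-1]);
th=np.arange(0,6.3,.1)
for p in proj(c,np.c_[o['eef_pos'][0]+.03*np.cos(th),o['eef_pos'][1]+.03*np.sin(th),np.full(63,.042)]): cv2.circle(f,tuple(np.round(p).astype(int)),0,(255,0,255),-1)
cv2.imwrite('pics/w3c.png',cv2.resize(f[240:440,210:430,::-1],None,fx=3,fy=3,interpolation=cv2.INTER_NEAREST))"
```

```text
t 3.75 eef [ 0.6729 -0.1403  0.0165] jaw 0.0 shift [-0.8225 -0.9738 -0.8445] turn [0.001 0.014 0.001]
0.6912355272552518 [-2.36765816  1.00132081  8.10847905]
```

View pics/w3c.png

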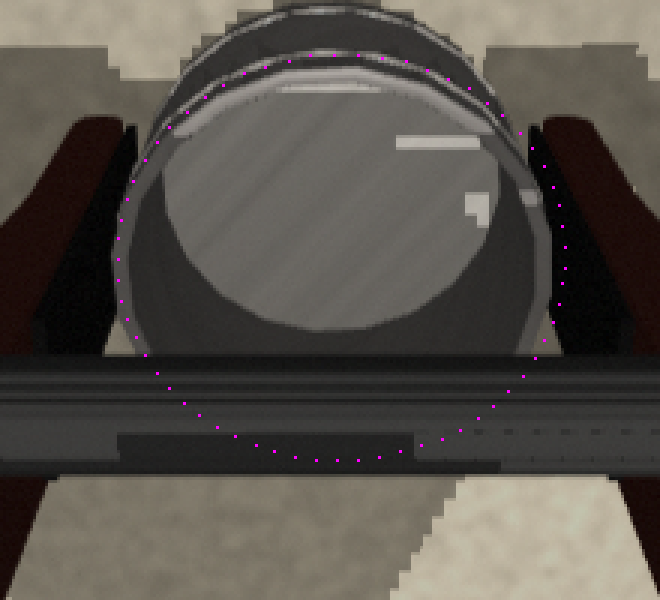

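{"api": "arm_command", "payload": {"increments": [[-0.1, 0, 0, 0, 0.014, 0, 0.5], [-0.3, 0, 0, 0, 0.014, 0, 0.5], [-0.5, 0, 0, 0, 0.014, 0, 0.5], [-0.7, -0.1, -0.1, 0, 0.014, 0, 0.5], [-0.7, -0.3, -0.25, 0, 0.014, 0, 0.5], [-0.7, -0.45, -0.4, 0, 0.014, 0, 0.5], [-0.7, -0.6, -0.55, 0, 0.014, 0, 0.5], [-0.7, -0.75, -0.7, 0, 0.014, 0, 0.5], [-0.7, -0.9, -0.85, 0, 0.014, 0, 0.5], [-0.7, -1, -0.85, 0, 0.014, 0, 0.5], [-0.7, -1, -0.85, 0, 0.014, 0, 0.5]]}}

```text
time: 4.72
eef_pos: [0.4967, -0.3483, 0.1572]
tcp_rot: [0.005, 1.571, -0.012]
force: [-0.4, -0.4, -1.5]
opening: 0.69
```

{"api": "arm_command", "payload": {"increments": [[0, -0.15, 0, 0, 0, 0, 0.5], [0, -0.3, 0, 0, 0, 0, 0.5], [0, -0.3, 0, 0, 0, 0, 0.5], [0, -0.3, 0, 0, 0, 0, 0.5]]}}

```text
time: 5.05
eef_pos: [0.4953, -0.4102, 0.158]
tcp_rot: [0.006, 1.571, -0.016]
force: [-0.1, 0.5, -0.5]
opening: 0.683
```

```bash
cat > look.py <<'E'
from h import *
import sys
# look.py name x y z r  : draw circle at estimate in wrist view
n=sys.argv[1]; x,y,z,r=map(float,sys.argv[2:6])
o=get_obs();c=calibration('wrist');f=grab_frame('wrist').copy()
cv2.imwrite(f'pics/{n}.png',f[:,:,::-1])
th=np.arange(0,6.3,.1)
for p in proj(c,np.c_[x+r*np.cos(th),y+r*np.sin(th),np.full(63,z)]): cv2.circle(f,tuple(np.round(p).astype(int)),0,(255,0,255),-1)
u,v=proj(c,[[x,y,z]])[0].astype(int); u=max(u,110); v=max(v,80)
print('crop origin',u-110,v-80,'scale 3  px/mm',(np.linalg.norm(proj(c,[[x+.01,y,z]])-proj(c,[[x,y,z]]))/10).round(2), 'opening',round(o['opening'],3),'F',o['force'].round(1))
cv2.imwrite(f'pics/{n}c.png',cv2.resize(f[v-80:v+120,u-110:u+110,::-1],None,fx=3,fy=3,interpolation=cv2.INTER_NEAREST))
go([x,y,z],0)
E
python3 look.py w4 .503 -.335 .07 .034
```

```text
crop origin 222 56 scale 3  px/mm 1.56 opening 0.683 F [-0.1  0.5 -0.5]
t 5.1 eef [ 0.496  -0.4083  0.1576] jaw -0.012 shift [0.4365 0.3691 0.0307] turn [-0.024  0.     0.009]
```

View pics/w4.png

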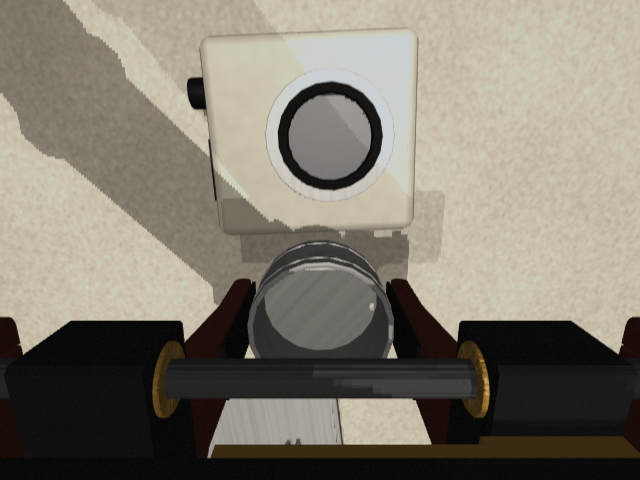

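View pics/w4c.png

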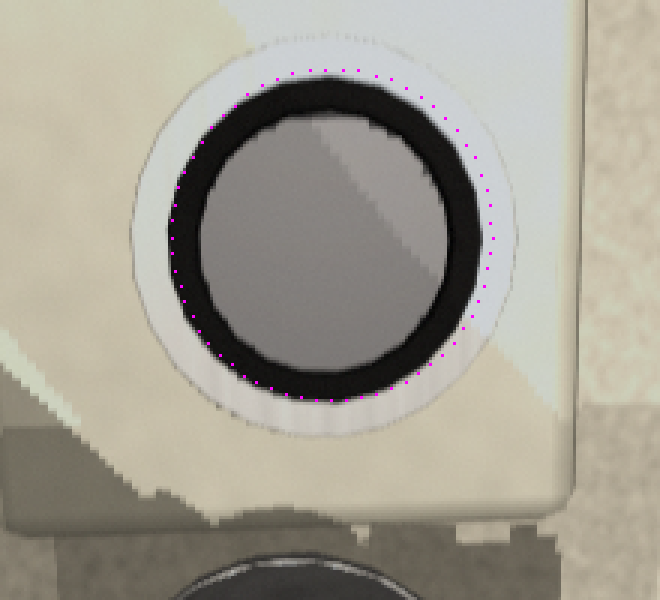

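```bash
python3 -c "
from h import *
go([.5025,-.336,.105],0)"
```

```text
t 5.1 eef [ 0.496  -0.4083  0.1576] jaw -0.012 shift [0.2615 0.3633 0.0283] turn [-0.024  0.     0.009]
```

{"api": "arm_command", "payload": {"increments": [[0, 0.18, 0.02, -0.024, 0, 0.009, 0.5], [0, 0.363, 0.028, -0.024, 0, 0.009, 0.5], [0.1, 0.363, 0.028, -0.024, 0, 0.009, 0.5], [0.26, 0.363, 0.028, -0.024, 0, 0.009, 0.5], [0.26, 0.363, 0.028, -0.024, 0, 0.009, 0.5], [0.26, 0.363, 0.028, -0.024, 0, 0.009, 0.5], [0.26, 0.363, 0.028, -0.024, 0, 0.009, 0.5]]}}

```text
time: 5.68
eef_pos: [0.5029, -0.336, 0.1064]
tcp_rot: [-0.001, 1.57, -0.0]
force: [-0.2, -1.0, -0.4]
opening: 0.685
```

```bash
python3 look.py w5 .5025 -.336 .131 .03; python3 -c "
from h import *
go([.5025,-.336,.079],0)"
```

```text
crop origin 211 247 scale 3  px/mm 2.47 opening 0.685 F [-0.2 -1.  -0.4]
t 5.73 eef [ 0.5032 -0.3366  0.1068] jaw -0.0 shift [-0.1208  0.0027 -0.0031] turn [-0.     0.003  0.002]
t 5.73 eef [ 0.5032 -0.3366  0.1068] jaw -0.0 shift [ 0.1392  0.003  -0.0036] turn [-0.     0.003  0.002]
```

View pics/w5.png

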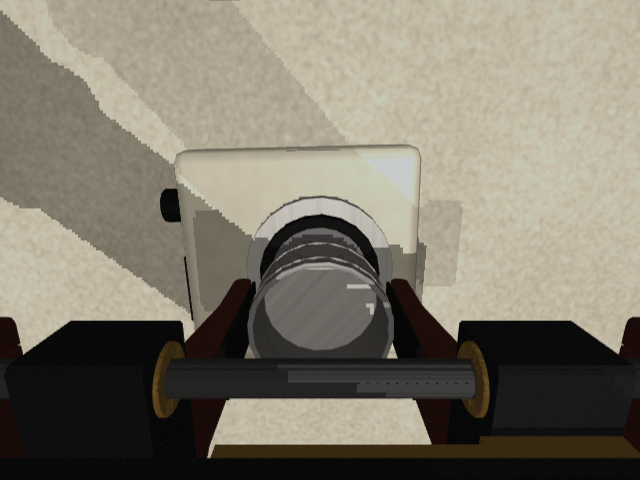

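{"api": "arm_command", "payload": {"increments": [[0.05, 0.003, -0.003, 0, 0.003, 0.002, 0.5], [0.1, 0.003, -0.003, 0, 0.003, 0.002, 0.5], [0.14, 0.003, -0.003, 0, 0.003, 0.002, 0.5], [0.14, 0.003, -0.003, 0, 0.003, 0.002, 0.5], [0.14, 0.003, -0.003, 0, 0.003, 0.002, 0.5]]}}

```text
time: 6.15
eef_pos: [0.5022, -0.3359, 0.0781]
tcp_rot: [0.001, 1.572, 0.0]
force: [0.0, 0.2, -1.6]
opening: 0.685
```

{"api": "arm_command", "payload": {"increments": [[0.015, 0, 0, 0, 0, 0, 0.5], [0.015, 0, 0, 0, 0, 0, 0.5], [0.015, 0, 0, 0, 0, 0, 0.5]]}}

```text
time: 6.4
eef_pos: [0.5024, -0.3365, 0.0759]
tcp_rot: [0.0, 1.571, -0.001]
force: [-1.5, 0.9, 6.5]
opening: 0.684
```

{"api": "arm_command", "payload": {"increments": [[0, 0, 0, 0, 0, 0, 1], [0, 0, 0, 0, 0, 0, 1], [0, 0, 0, 0, 0, 0, 1], [0, 0, 0, 0, 0, 0, 1], [-0.2, 0, 0, 0, 0, 0, 1], [-0.4, 0, 0, 0, 0, 0, 1], [-0.6, 0.1, 0.03, 0, 0, 0, 1], [-0.7, 0.3, 0.08, 0, 0, 0, 1], [-0.7, 0.5, 0.1, 0, 0, 0, 1], [-0.7, 0.7, 0.14, 0, 0, 0, 1], [-0.7, 0.9, 0.18, 0, 0, 0, 1], [-0.7, 1, 0.2, 0, 0, 0, 1]]}}

```text
time: 7.4
eef_pos: [0.5434, -0.131, 0.2158]
tcp_rot: [-0.002, 1.57, 0.005]
force: [1.2, 1.0, 0.1]
opening: 1.002
```

```bash
python3 -c "
from h import *
for n in ('top','scene'):
  c=calibration(n);f=grab_frame(n);cv2.imwrite('pics/%s1.png'%n,f[:,:,::-1])
  u,v=proj(c,[[.5025,-.336,.104]])[0].astype(int)
  g=f[v-40:v+40,u-50:u+50].copy()
  cv2.imwrite('pics/%s1c.png'%n,cv2.resize(g[:,:,::-1],None,fx=6,fy=6,interpolation=cv2.INTER_CUBIC))
go([.5685,.08,.2],0)"
```

```text
t 7.5 eef [ 0.5438 -0.1305  0.2155] jaw 0.008 shift [0.0798 1.0513 0.1321] turn [ 0.016 -0.    -0.005]
```

View pics/scene1c.png

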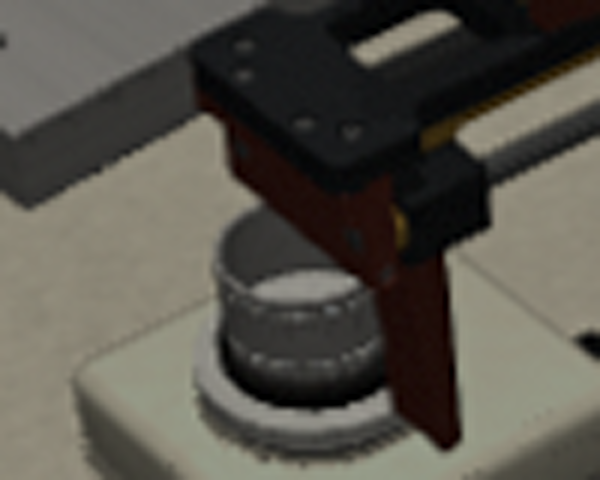

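View pics/top1c.png

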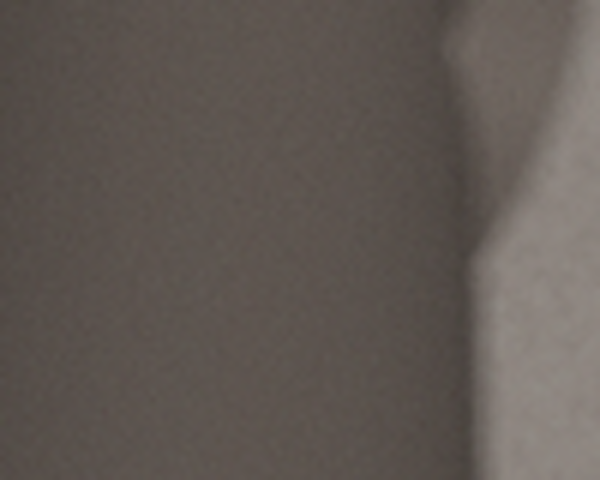

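{"api": "arm_command", "payload": {"increments": [[0, 0.2, 0.03, 0.016, 0, -0.005, 1], [0, 0.4, 0.06, 0.016, 0, -0.005, 1], [0, 0.6, 0.09, 0.016, 0, -0.005, 1], [0, 0.8, 0.12, 0.016, 0, -0.005, 1], [0, 1, 0.13, 0.016, 0, -0.005, 1], [0.1, 1, 0.13, 0.016, 0, -0.005, 1], [0.1, 1, 0.13, 0.016, 0, -0.005, 1]]}}

```text
time: 8.08
eef_pos: [0.5666, 0.0721, 0.1932]
tcp_rot: [-0.005, 1.575, 0.003]
force: [-0.5, -1.5, -0.1]
opening: 1.002
```

```bash
python3 look.py w6 .5685 .1165 .042 .03; python3 -c "
from h import *
f=grab_frame('scene')
c=calibration('scene')
u,v=proj(c,[[.5025,-.336,.104]])[0].astype(int)
cv2.imwrite('pics/s6c.png',cv2.resize(f[v-40:v+40,u-50:u+50][:,:,::-1],None,fx=6,fy=6,interpolation=cv2.INTER_CUBIC))"
```

```text
crop origin 214 96 scale 3  px/mm 1.21 opening 1.002 F [-0.5 -1.5 -0.1]
t 8.13 eef [0.567  0.0694 0.1945] jaw 0.001 shift [0.762  0.2368 0.0105] turn [ 0.002 -0.007  0.004]
```

View pics/w6c.png

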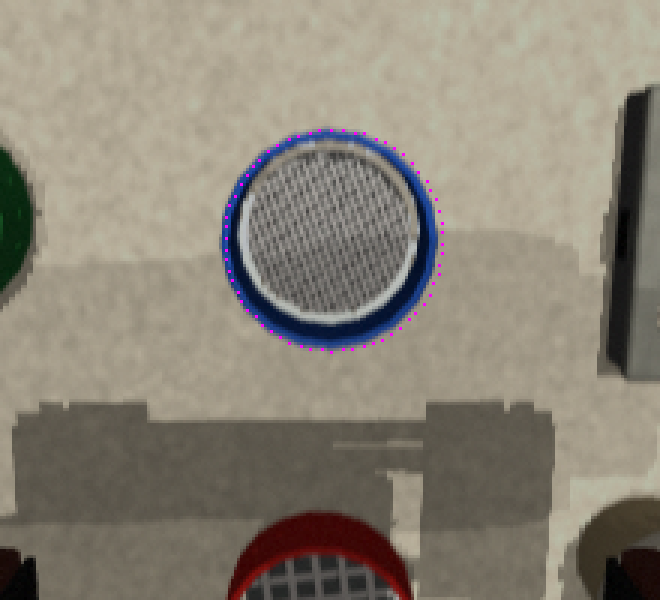

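View pics/s6c.png

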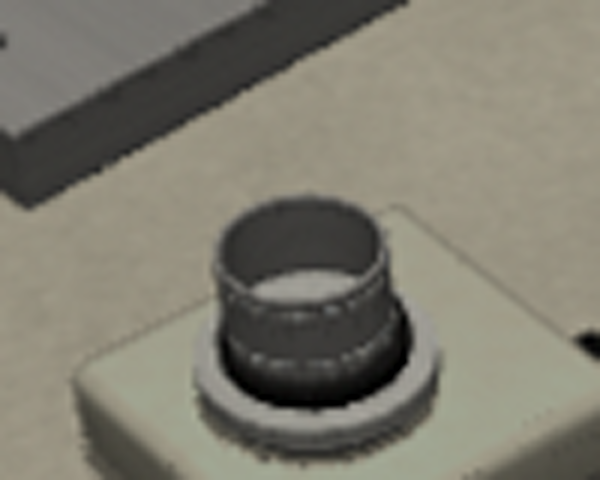

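```bash
cat > chk.py <<'E'
from h import *
import sys
# chk.py name ztop [x y]
n=sys.argv[1]; zs=[float(a) for a in sys.argv[2].split(',')]
x,y=(float(sys.argv[3]),float(sys.argv[4])) if len(sys.argv)>4 else (.5025,-.336)
out=[]
for cam in ('scene','top'):
    c=calibration(cam); f=grab_frame(cam)
    cv2.imwrite(f'pics/{n}_{cam}.png',f[:,:,::-1])
    u,v=np.round(proj(c,[[x,y,.1]])[0]).astype(int); S=6
    g=cv2.resize(f[v-45:v+35,u-33:u+33,::-1],None,fx=S,fy=S,interpolation=cv2.INTER_CUBIC); g0=g.copy()
    th=np.arange(0,6.3,.1)
    for z in zs:
        r=.034 if z==.07 else .03
        for p in proj(c,np.c_[x+r*np.cos(th),y+r*np.sin(th),np.full(63,z)]): cv2.circle(g,tuple(np.round((p-[u-33,v-45]+.5)*S).astype(int)),1,(255,0,255),-1)
    out+=[g0,g] if cam=='scene' else [g]
im=np.hstack(out); im=cv2.resize(im,None,fx=.67,fy=.67); cv2.imwrite(f'pics/{n}.png',im)
E
python3 chk.py k1 .104,.07
```

```text
(no output)
```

View pics/k1.png

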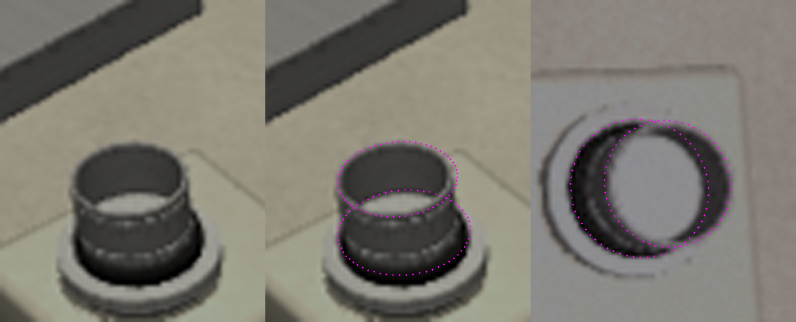

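```bash
python3 -c "
from h import *
go([.5675,.1168,.014],0)"
```

```text
t 8.28 eef [0.5686 0.0673 0.1967] jaw -0.003 shift [ 0.9132  0.2484 -0.0067] turn [-0.007  0.001  0.002]
```

{"api": "arm_command", "payload": {"increments": [[0.2, 0.2, -0.006, -0.007, 0, 0.002, 1], [0.4, 0.248, -0.006, -0.007, 0, 0.002, 1], [0.6, 0.248, -0.006, -0.007, 0, 0.002, 1], [0.8, 0.248, -0.006, -0.007, 0, 0.002, 1], [0.91, 0.248, -0.006, -0.007, 0, 0.002, 1], [0.91, 0.248, -0.006, -0.007, 0, 0.002, 1], [0.91, 0.248, -0.006, -0.007, 0, 0.002, 1], [0.91, 0.248, -0.006, -0.007, 0, 0.002, 1]]}}

```text
time: 8.95
eef_pos: [0.5696, 0.1157, 0.0168]
tcp_rot: [0.002, 1.567, -0.001]
force: [0.6, 0.3, 0.5]
opening: 0.998
```

```bash
python3 look.py w7 .5675 .1168 .042 .03; python3 -c "
from h import *
go([.5675,.1168,.014],0)"
```

```text
crop origin 207 245 scale 3  px/mm 2.49 opening 0.998 F [0.6 0.3 0.5]
t 9.0 eef [0.5699 0.1162 0.0173] jaw -0.002 shift [-0.1236  0.0033 -0.0114] turn [-0.003  0.009 -0.002]
t 9.0 eef [0.5699 0.1162 0.0173] jaw -0.002 shift [ 0.0164  0.0031 -0.0121] turn [-0.003  0.009 -0.002]
```

View pics/w7c.png

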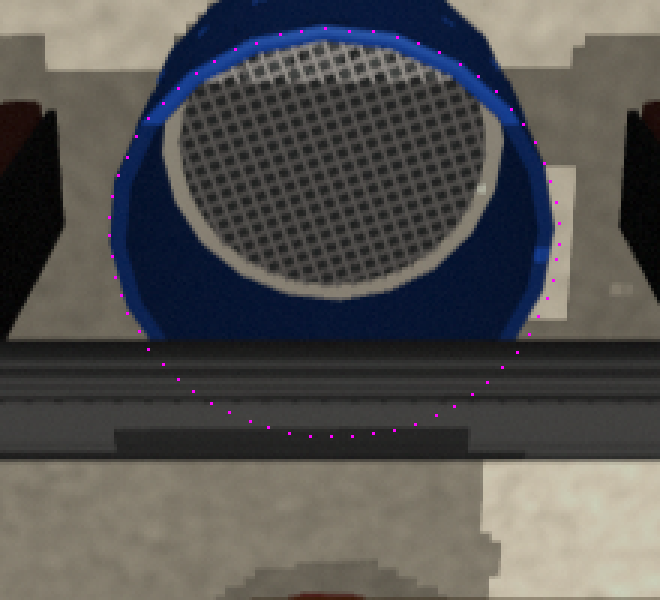

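{"api": "arm_command", "payload": {"increments": [[0.016, 0.003, -0.006, 0, 0.009, 0, 1], [0.016, 0.003, -0.006, 0, 0.009, 0, 0.5], [0.016, 0.003, -0.006, 0, 0.009, 0, 0.5], [0.016, 0.003, -0.006, 0, 0.009, 0, 0.5], [0.016, 0.003, -0.006, 0, 0.009, 0, 0.5], [0.016, 0.003, -0.006, 0, 0.009, 0, 0.5]], "squeeze": 15}}

```text
time: 9.5
eef_pos: [0.5688, 0.1169, 0.0143]
tcp_rot: [0.002, 1.57, -0.0]
force: [-0.6, 0.5, 3.6]
opening: 0.691
```

{"api": "arm_command", "payload": {"increments": [[-0.1, 0, 0, 0, 0, 0, 0.5], [-0.3, 0, 0, 0, 0, 0, 0.5], [-0.5, 0, 0, 0, 0, 0, 0.5], [-0.7, -0.1, 0, 0, 0, 0, 0.5], [-0.8, -0.25, 0, 0, 0, 0, 0.5], [-0.8, -0.4, 0, 0, 0, 0, 0.5], [-0.8, -0.55, -0.03, 0, 0, 0, 0.5], [-0.8, -0.7, -0.06, 0, 0, 0, 0.5], [-0.8, -0.85, -0.1, 0, 0, 0, 0.5], [-0.8, -1, -0.13, 0, 0, 0, 0.5]]}}

```text
time: 10.33
eef_pos: [0.5414, -0.0847, 0.174]
tcp_rot: [0.002, 1.571, 0.0]
force: [0.1, 0.8, -0.0]
opening: 0.688
```

{"api": "arm_command", "payload": {"increments": [[0, -0.15, -0.02, 0, 0, 0, 0.5], [0, -0.3, -0.05, 0, 0, 0, 0.5], [0, -0.45, -0.07, 0, 0, 0, 0.5], [0, -0.6, -0.1, 0, 0, 0, 0.5], [0, -0.75, -0.12, 0, 0, 0, 0.5], [0, -0.9, -0.14, 0, 0, 0, 0.5], [0, -1, -0.16, 0, 0, 0, 0.5], [0, -1, -0.16, 0, 0, 0, 0.5]]}}

```text
time: 11.0
eef_pos: [0.5068, -0.2901, 0.174]
tcp_rot: [0.005, 1.571, -0.008]
force: [-0.5, -0.5, -1.0]
opening: 0.693
```

```bash
python3 -c "
from h import *
print(get_obs()['opening']);go([.5025,-.336,.150],0)"
```

```text
0.6932420501425319
t 11.0 eef [ 0.5068 -0.2901  0.174 ] jaw -0.008 shift [ 0.1203 -0.2296 -0.0195] turn [-0.017 -0.001  0.003]
```

{"api": "arm_command", "payload": {"increments": [[0, -0.2, -0.01, -0.017, 0, 0.003, 0.5], [0, -0.4, -0.019, -0.017, 0, 0.003, 0.5], [0, -0.56, -0.02, -0.017, 0, 0.003, 0.5], [0, -0.56, -0.02, -0.017, 0, 0.003, 0.5], [0, -0.56, -0.02, -0.017, 0, 0.003, 0.5]]}}

```text
time: 11.42
eef_pos: [0.5008, -0.4037, 0.1738]
tcp_rot: [0.002, 1.572, -0.003]
force: [1.0, 0.6, 0.6]
opening: 0.69
```

```bash
python3 look.py w8 .5025 -.336 .104 .03; python3 -c "
from h import *
go([.5025,-.336,.150],0)"
```

```text
crop origin 214 69 scale 3  px/mm 1.67 opening 0.69 F [1.  0.6 0.6]
t 11.47 eef [ 0.5017 -0.4015  0.1735] jaw -0.001 shift [0.348  0.327  0.0045] turn [-0.001 -0.003 -0.002]
t 11.47 eef [ 0.5017 -0.4015  0.1735] jaw -0.001 shift [0.118  0.3272 0.0041] turn [-0.001 -0.003 -0.002]
```

View pics/w8c.png

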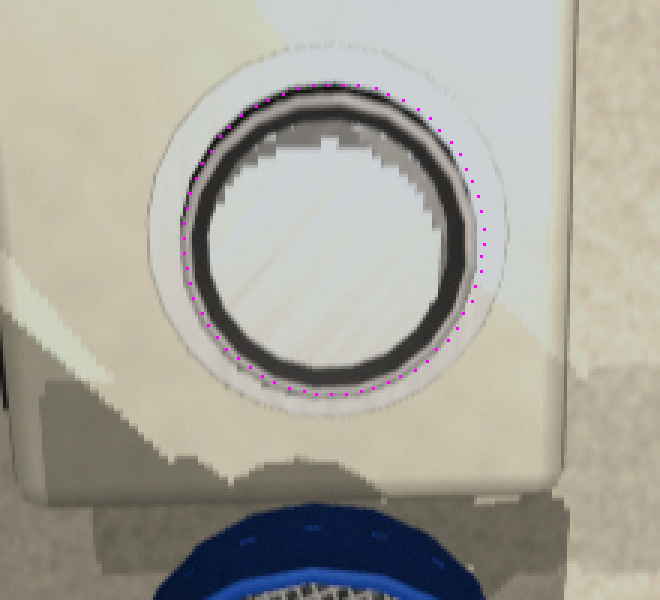

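{"api": "arm_command", "payload": {"increments": [[0, 0.16, 0.004, 0, -0.003, 0, 0.5], [0, 0.327, 0.004, 0, -0.003, 0, 0.5], [0, 0.327, 0.004, 0, -0.003, 0, 0.5], [0.1, 0.327, 0.004, 0, -0.003, 0, 0.5], [0.2, 0.327, 0.004, 0, -0.003, 0, 0.5], [0.25, 0.327, 0.004, 0, -0.003, 0, 0.5], [0.25, 0.327, 0.004, 0, -0.003, 0, 0.5]]}}

```text
time: 12.05
eef_pos: [0.5017, -0.333, 0.1213]
tcp_rot: [0.002, 1.575, 0.005]
force: [-0.4, 0.4, -0.5]
opening: 0.688
```

```bash
python3 -c "
from h import *
go([.5025,-.3362,.110],0)"
```

```text
t 12.05 eef [ 0.5017 -0.333   0.1213] jaw 0.002 shift [ 0.0564 -0.0162  0.0042] turn [ 0.004 -0.008 -0.008]
```

{"api": "arm_command", "payload": {"increments": [[0, -0.016, 0.004, 0.004, -0.008, -0.008, 0.5], [0.02, -0.016, 0.004, 0.004, -0.008, -0.008, 0.5], [0.04, -0.016, 0.004, 0.004, -0.008, -0.008, 0.5], [0.056, -0.016, 0.004, 0.004, -0.008, -0.008, 0.5], [0.056, -0.016, 0.004, 0.004, -0.008, -0.008, 0.5], [0.056, -0.016, 0.004, 0.004, -0.008, -0.008, 0.5]]}}

```text
time: 12.55
eef_pos: [0.5026, -0.3365, 0.1103]
tcp_rot: [0.0, 1.57, -0.0]
force: [0.1, -0.4, 0.1]
opening: 0.696
```

{"api": "arm_command", "payload": {"increments": [[0.008, 0, 0, 0, 0, 0, 0.5], [0.013, 0, 0, 0, 0, 0, 0.5], [0.013, 0, 0, 0, 0, 0, 0.5]]}}

```text
time: 12.8
eef_pos: [0.5028, -0.3367, 0.1098]
tcp_rot: [0.001, 1.569, -0.0]
force: [-4.6, 4.5, 17.0]
opening: 0.692
```

{"api": "arm_command", "payload": {"increments": [[-0.01, 0, 0, 0, 0, 0, 0.8], [-0.01, 0, 0, 0, 0, 0, 1], [-0.01, 0, 0, 0, 0, 0, 1], [-0.01, 0, 0, 0, 0, 0, 1], [-0.2, 0, 0, 0, 0, 0, 1], [-0.4, 0, 0, 0, 0, 0, 1], [-0.45, 0.2, -0.06, 0, 0, 0, 1], [-0.45, 0.4, -0.12, 0, 0, 0, 1], [-0.45, 0.6, -0.2, 0, 0, 0, 1], [-0.45, 0.74, -0.29, 0, 0, 0, 1], [-0.45, 0.74, -0.29, 0, 0, 0, 1], [-0.45, 0.74, -0.29, 0, 0, 0, 1]]}}

```text
time: 13.8
eef_pos: [0.4442, -0.1868, 0.1996]
tcp_rot: [-0.0, 1.569, 0.004]
force: [0.5, 0.1, 0.2]
opening: 0.997
```

```bash
python3 look.py w9 .4445 -.141 .042 .03; python3 chk.py k2 .138,.104; python3 -c "
from h import *
go([.4445,-.141,.014],0)"
```

```text
crop origin 211 94 scale 3  px/mm 1.19 opening 0.997 F [0.5 0.1 0.2]
t 13.85 eef [ 0.445  -0.1884  0.1999] jaw 0.001 shift [ 0.7899  0.2361 -0.0045] turn [ 0.001  0.006 -0.002]
t 13.95 eef [ 0.4454 -0.1899  0.2   ] jaw -0.002 shift [ 0.9298  0.2446 -0.0074] turn [-0.004  0.005  0.001]
```

View pics/w9c.png

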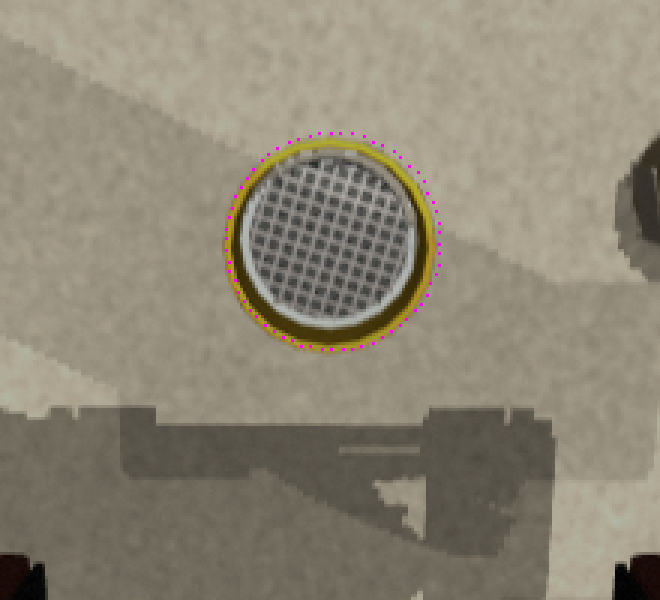

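View pics/k2.png

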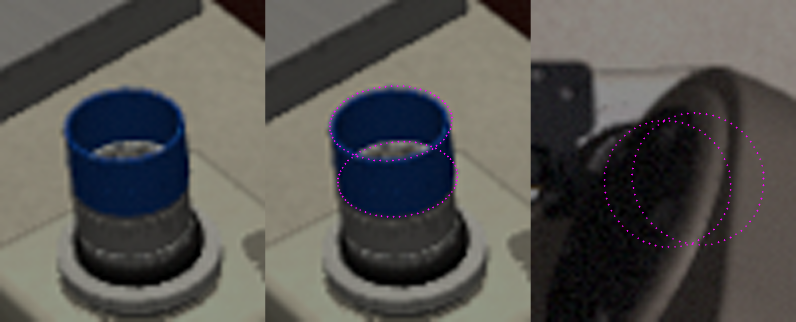

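{"api": "arm_command", "payload": {"increments": [[0.2, 0.2, -0.006, -0.004, 0.005, 0, 1], [0.4, 0.243, -0.006, -0.004, 0.005, 0, 1], [0.6, 0.243, -0.006, -0.004, 0.005, 0, 1], [0.8, 0.243, -0.006, -0.004, 0.005, 0, 1], [0.93, 0.243, -0.006, -0.004, 0.005, 0, 1], [0.93, 0.243, -0.006, -0.004, 0.005, 0, 1], [0.93, 0.243, -0.006, -0.004, 0.005, 0, 1], [0.93, 0.243, -0.006, -0.004, 0.005, 0, 1], [0.93, 0.243, -0.006, -0.004, 0.005, 0, 1]]}}

```text
time: 14.7
eef_pos: [0.4466, -0.1424, 0.016]
tcp_rot: [0.0, 1.567, -0.002]
force: [-0.2, 0.2, 0.4]
opening: 1.0
```

```bash
python3 look.py w10 .4445 -.1414 .042 .03; python3 -c "
from h import *
go([.4445,-.1414,.014],0)"
```

```text
crop origin 207 247 scale 3  px/mm 2.5 opening 1.0 F [-0.2  0.2  0.4]
t 14.75 eef [ 0.4466 -0.1421  0.016 ] jaw -0.001 shift [-0.1299  0.0033 -0.01  ] turn [-0.001  0.009  0.002]
t 14.75 eef [ 0.4466 -0.1421  0.016 ] jaw -0.001 shift [ 0.0101  0.0034 -0.0106] turn [-0.001  0.009  0.002]
```

View pics/w10c.png

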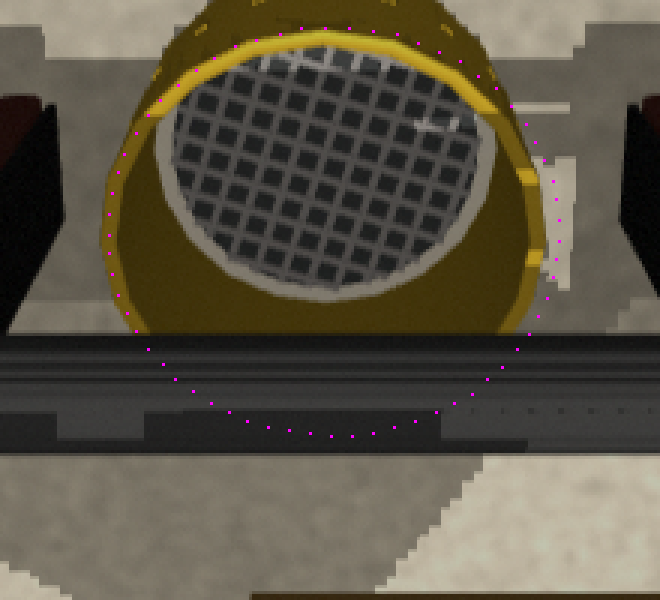

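{"api": "arm_command", "payload": {"increments": [[0.01, 0.003, -0.01, 0, 0.009, 0, 1], [0.01, 0.003, -0.01, 0, 0.009, 0, 0.5], [0.01, 0.003, -0.01, 0, 0.009, 0, 0.5], [0.01, 0.003, -0.01, 0, 0.009, 0, 0.5], [0.01, 0.003, -0.01, 0, 0.009, 0, 0.5], [0.01, 0.003, -0.01, 0, 0.009, 0, 0.5]], "squeeze": 15}}

```text
time: 15.25
eef_pos: [0.4446, -0.1414, 0.0141]
tcp_rot: [-0.0, 1.571, -0.001]
force: [0.6, -0.5, 4.1]
opening: 0.664
```

```bash
python3 -c "
from h import *
go([.5025,-.40,.21],0)"
```

```text
t 15.25 eef [ 0.4446 -0.1414  0.0141] jaw -0.0 shift [-0.9786 -1.2936  0.29  ] turn [-0.001 -0.     0.001]
```

{"api": "arm_command", "payload": {"increments": [[-0.1, 0, 0, 0, 0, 0, 0.5], [-0.3, 0, 0, 0, 0, 0, 0.5], [-0.5, 0, 0, 0, 0, 0, 0.5], [-0.7, 0, 0.02, 0, 0, 0, 0.5], [-0.9, -0.1, 0.06, 0, 0, 0, 0.5], [-0.97, -0.25, 0.1, 0, 0, 0, 0.5], [-0.97, -0.4, 0.14, 0, 0, 0, 0.5], [-0.97, -0.55, 0.18, 0, 0, 0, 0.5], [-0.97, -0.7, 0.22, 0, 0, 0, 0.5], [-0.97, -0.85, 0.26, 0, 0, 0, 0.5], [-0.97, -1, 0.29, 0, 0, 0, 0.5], [-0.97, -1, 0.29, 0, 0, 0, 0.5]]}}

```text
time: 16.25
eef_pos: [0.5016, -0.3475, 0.2082]
tcp_rot: [0.001, 1.571, -0.009]
force: [0.1, -1.0, -0.2]
opening: 0.666
```

{"api": "arm_command", "payload": {"increments": [[0, -0.15, 0, 0, 0, 0, 0.5], [0, -0.28, 0, 0, 0, 0, 0.5], [0, -0.28, 0, 0, 0, 0, 0.5], [0, -0.28, 0, 0, 0, 0, 0.5]]}}

```text
time: 16.58
eef_pos: [0.5001, -0.4046, 0.208]
tcp_rot: [0.003, 1.573, -0.011]
force: [-0.6, 0.4, -0.7]
opening: 0.669
```

```bash
python3 look.py w11 .5025 -.336 .138 .03; python3 -c "
from h import *
go([.5025,-.3362,.155],0)"
```

```text
crop origin 215 67 scale 3  px/mm 1.67 opening 0.669 F [-0.6  0.4 -0.7]
t 16.63 eef [ 0.5008 -0.403   0.2079] jaw -0.007 shift [0.3482 0.3365 0.0066] turn [-0.014 -0.003  0.008]
t 16.63 eef [ 0.5008 -0.403   0.2079] jaw -0.007 shift [0.2632 0.3351 0.0065] turn [-0.014 -0.003  0.008]
```

View pics/w11.png

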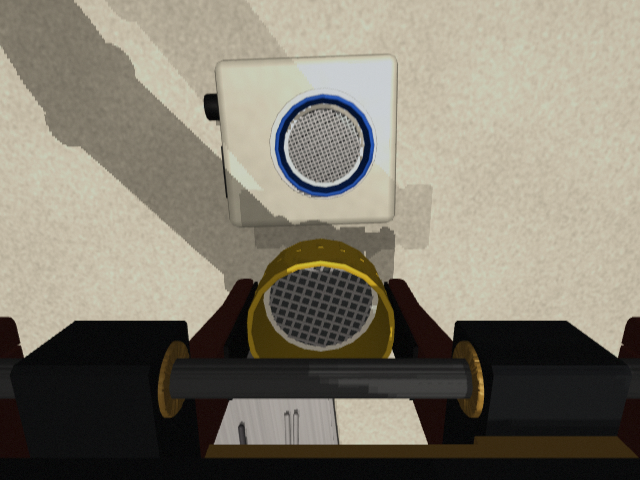

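View pics/w11c.png

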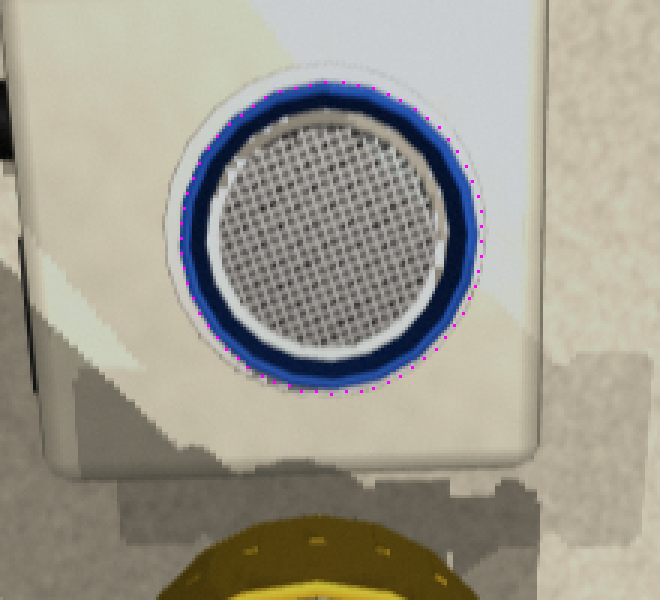

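{"api": "arm_command", "payload": {"increments": [[0, 0.16, 0.005, -0.014, -0.003, 0.008, 0.5], [0, 0.325, 0.007, -0.014, -0.003, 0.008, 0.5], [0, 0.33, 0.007, -0.014, -0.003, 0.008, 0.5], [0.08, 0.33, 0.007, -0.014, -0.003, 0.008, 0.5], [0.16, 0.33, 0.007, -0.014, -0.003, 0.008, 0.5], [0.23, 0.33, 0.007, -0.014, -0.003, 0.008, 0.5], [0.23, 0.33, 0.007, -0.014, -0.003, 0.008, 0.5], [0.23, 0.33, 0.007, -0.014, -0.003, 0.008, 0.5]]}}

```text
time: 17.3
eef_pos: [0.5026, -0.3355, 0.1612]
tcp_rot: [-0.0, 1.572, 0.002]
force: [-0.7, -1.3, -0.3]
opening: 0.661
```

```bash
python3 -c "
from h import *
go([.5027,-.336,.144],0)"
```

```text
t 17.3 eef [ 0.5026 -0.3355  0.1612] jaw 0.002 shift [ 0.0861 -0.0027  0.0008] turn [ 0.003 -0.003 -0.003]
```

{"api": "arm_command", "payload": {"increments": [[0.03, -0.003, 0.001, 0.003, -0.003, -0.003, 0.5], [0.055, -0.003, 0.001, 0.003, -0.003, -0.003, 0.5], [0.08, -0.003, 0.001, 0.003, -0.003, -0.003, 0.5], [0.088, -0.003, 0.001, 0.003, -0.003, -0.003, 0.5], [0.088, -0.003, 0.001, 0.003, -0.003, -0.003, 0.5], [0.088, -0.003, 0.001, 0.003, -0.003, -0.003, 0.5]]}}

```text
time: 17.8
eef_pos: [0.5029, -0.3359, 0.1441]
tcp_rot: [0.0, 1.57, 0.0]
force: [-1.0, 1.3, 4.7]
opening: 0.667
```

{"api": "arm_command", "payload": {"increments": [[0.01, 0, 0, 0, 0, 0, 0.5], [0.01, 0, 0, 0, 0, 0, 0.5], [0.01, 0, 0, 0, 0, 0, 0.5]]}}

```text
time: 18.05
eef_pos: [0.503, -0.3363, 0.1437]
tcp_rot: [0.001, 1.569, 0.0]
force: [-3.4, 3.3, 13.4]
opening: 0.665
```

{"api": "arm_command", "payload": {"increments": [[-0.01, 0, 0, 0, 0, 0, 0.8], [-0.01, 0, 0, 0, 0, 0, 1], [-0.01, 0, 0, 0, 0, 0, 1], [-0.01, 0, 0, 0, 0, 0, 1], [-0.2, 0, 0, 0, 0, 0, 1], [-0.35, 0, 0, 0, 0, 0, 1], [-0.35, 0.2, 0.06, 0, 0, 0, 1], [-0.35, 0.4, 0.1, 0, 0, 0, 1], [-0.35, 0.6, 0.16, 0, 0, 0, 1], [-0.35, 0.8, 0.22, 0, 0, 0, 1], [-0.35, 1, 0.31, 0, 0, 0, 1], [-0.35, 1, 0.31, 0, 0, 0, 1]]}}

```text
time: 19.05
eef_pos: [0.5683, -0.1263, 0.2131]
tcp_rot: [-0.006, 1.569, 0.013]
force: [1.2, 1.4, -0.2]
opening: 0.999
```

```bash
python3 -c "
from h import *
go([.566,-.047,.2],0)"; python3 chk.py k3 .172,.138
```

```text
t 19.05 eef [ 0.5683 -0.1263  0.2131] jaw 0.012 shift [ 0.0673  0.3964 -0.0071] turn [ 0.024  0.004 -0.009]
```

View pics/k3.png

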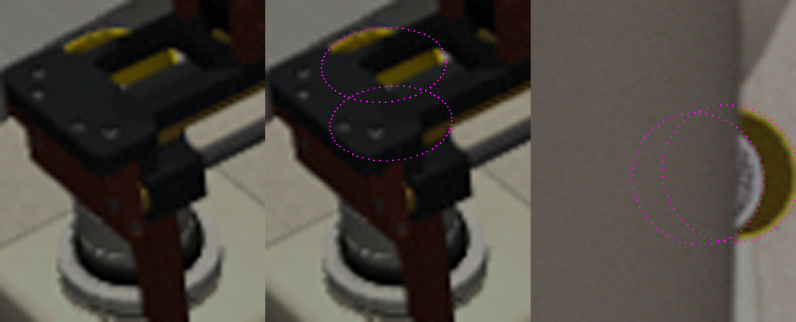

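{"api": "arm_command", "payload": {"increments": [[0.03, 0.2, -0.005, 0.024, 0.004, -0.009, 1], [0.06, 0.39, -0.007, 0.024, 0.004, -0.009, 1], [0.06, 0.39, -0.007, 0.024, 0.004, -0.009, 1], [0.06, 0.39, -0.007, 0.024, 0.004, -0.009, 1], [0.06, 0.39, -0.007, 0.024, 0.004, -0.009, 1]]}}

```text
time: 19.57
eef_pos: [0.5636, -0.0578, 0.2015]
tcp_rot: [0.003, 1.572, -0.011]
force: [-0.6, -0.4, -0.5]
opening: 1.0
```

```bash
python3 look.py w12 .566 -.0015 .042 .03;python3 chk.py k4 .172,.138; python3 -c "
from h import *
go([.566,-.0015,.014],0)"; 
```

```text
crop origin 214 80 scale 3  px/mm 1.19 opening 1.0 F [-0.6 -0.4 -0.5]
t 19.62 eef [ 0.5637 -0.0583  0.2017] jaw -0.01 shift [0.7972 0.288  0.009 ] turn [-0.02  -0.001  0.009]
t 19.72 eef [ 0.5638 -0.0582  0.2018] jaw -0.011 shift [0.9376 0.2877 0.0082] turn [-0.021 -0.001  0.009]
```

View pics/w12c.png

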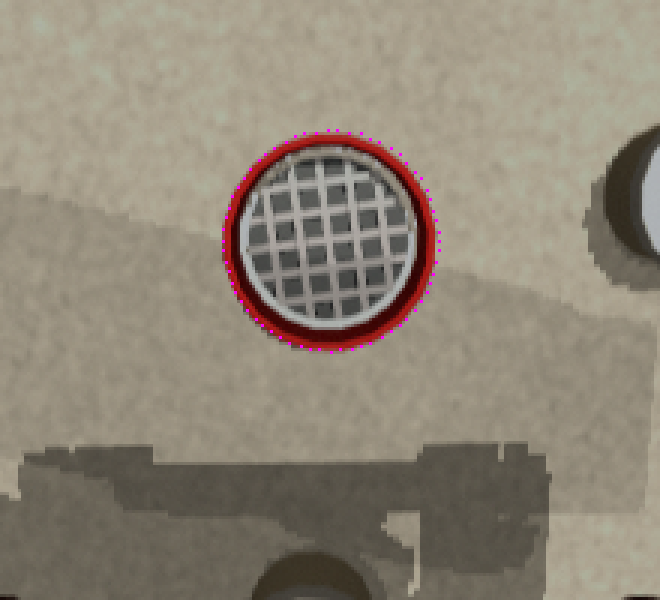

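View pics/k4.png

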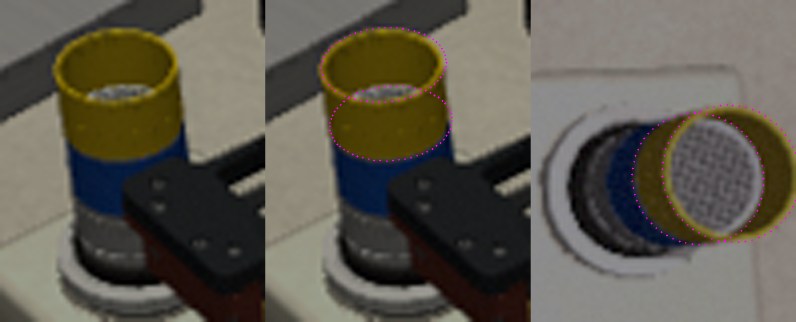

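{"api": "arm_command", "payload": {"increments": [[0.2, 0.2, 0.01, -0.02, 0, 0.009, 1], [0.4, 0.287, 0.011, -0.02, 0, 0.009, 1], [0.6, 0.287, 0.011, -0.02, 0, 0.009, 1], [0.8, 0.287, 0.011, -0.02, 0, 0.009, 1], [0.94, 0.287, 0.011, -0.02, 0, 0.009, 1], [0.94, 0.287, 0.011, -0.02, 0, 0.009, 1], [0.94, 0.287, 0.011, -0.02, 0, 0.009, 1], [0.94, 0.287, 0.011, -0.02, 0, 0.009, 1], [0.94, 0.287, 0.011, -0.02, 0, 0.009, 1]]}}

```text
time: 20.47
eef_pos: [0.5687, -0.0024, 0.0163]
tcp_rot: [0.002, 1.567, -0.001]
force: [0.8, -0.5, 1.0]
opening: 0.998
```

```bash
python3 look.py w13 .5665 -.0017 .042 .03;python3 -c "
from h import *
go([.5665,-.0017,.014],0)"; 
```

```text
crop origin 207 247 scale 3  px/mm 2.5 opening 0.998 F [ 0.8 -0.5  1. ]
t 20.52 eef [ 0.5686 -0.0021  0.0162] jaw -0.001 shift [-0.1289  0.0021 -0.0101] turn [-0.003  0.008 -0.002]
t 20.52 eef [ 0.5686 -0.0021  0.0162] jaw -0.001 shift [ 0.0111  0.002  -0.0107] turn [-0.003  0.008 -0.002]
```

View pics/w13c.png

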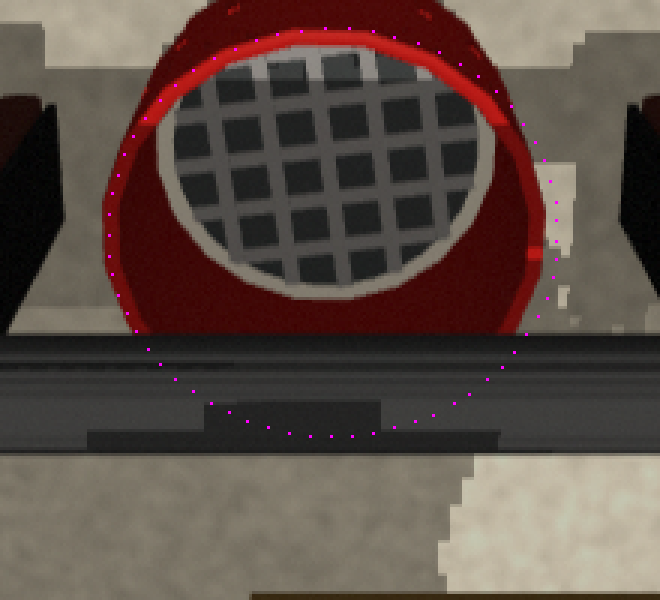

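{"api": "arm_command", "payload": {"increments": [[0.011, 0.002, -0.01, 0, 0.008, 0, 1], [0.011, 0.002, -0.01, 0, 0.008, 0, 0.5], [0.011, 0.002, -0.01, 0, 0.008, 0, 0.5], [0.011, 0.002, -0.01, 0, 0.008, 0, 0.5], [0.011, 0.002, -0.01, 0, 0.008, 0, 0.5], [0.011, 0.002, -0.01, 0, 0.008, 0, 0.5]], "squeeze": 15}}

```text
time: 21.02
eef_pos: [0.5666, -0.0016, 0.0141]
tcp_rot: [0.002, 1.571, -0.0]
force: [-1.1, 0.2, 3.0]
opening: 0.68
```

{"api": "arm_command", "payload": {"increments": [[-0.1, 0, 0, 0, 0, 0, 0.5], [-0.3, 0, 0, 0, 0, 0, 0.5], [-0.5, 0, 0, 0, 0, 0, 0.5], [-0.7, 0, 0, 0, 0, 0, 0.5], [-0.9, -0.05, 0, 0, 0, 0, 0.5], [-1, -0.2, -0.03, 0, 0, 0, 0.5], [-1, -0.35, -0.05, 0, 0, 0, 0.5], [-1, -0.5, -0.08, 0, 0, 0, 0.5], [-1, -0.65, -0.11, 0, 0, 0, 0.5], [-1, -0.8, -0.14, 0, 0, 0, 0.5], [-1, -0.9, -0.16, 0, 0, 0, 0.5], [-1, -0.9, -0.16, 0, 0, 0, 0.5]]}}

```text
time: 22.02
eef_pos: [0.5322, -0.1873, 0.2141]
tcp_rot: [0.006, 1.571, -0.008]
force: [-1.4, -0.7, -0.6]
opening: 0.678
```

```bash
python3 -c "
from h import *
go([.5025,-.40,.245],0)"
```

```text
t 22.02 eef [ 0.5322 -0.1873  0.2141] jaw -0.009 shift [-0.1526 -1.0649 -0.1389] turn [-0.018 -0.001  0.003]
```

{"api": "arm_command", "payload": {"increments": [[-0.15, 0, 0, -0.018, 0, 0.003, 0.5], [-0.15, -0.15, -0.03, -0.018, 0, 0.003, 0.5], [-0.15, -0.3, -0.05, -0.018, 0, 0.003, 0.5], [-0.15, -0.45, -0.07, -0.018, 0, 0.003, 0.5], [-0.15, -0.6, -0.09, -0.018, 0, 0.003, 0.5], [-0.15, -0.75, -0.1, -0.018, 0, 0.003, 0.5], [-0.15, -0.9, -0.12, -0.018, 0, 0.003, 0.5], [-0.15, -1, -0.14, -0.018, 0, 0.003, 0.5], [-0.15, -1, -0.14, -0.018, 0, 0.003, 0.5], [-0.15, -1, -0.14, -0.018, 0, 0.003, 0.5]]}}

```text
time: 22.85
eef_pos: [0.5018, -0.3874, 0.2439]
tcp_rot: [0.002, 1.572, -0.001]
force: [-0.2, -0.1, -1.2]
opening: 0.684
```

```bash
python3 look.py w14 .5025 -.336 .172 .03; python3 -c "
from h import *
go([.5027,-.336,.195],0)"
```

```text
crop origin 213 97 scale 3  px/mm 1.62 opening 0.684 F [-0.2 -0.1 -1.2]
t 22.9 eef [ 0.5027 -0.386   0.2439] jaw 0.0 shift [ 3.597e-01  2.496e-01 -3.000e-04] turn [ 0.001 -0.002 -0.003]
t 22.9 eef [ 0.5027 -0.386   0.2439] jaw 0.0 shift [0.2447 0.2498 0.0006] turn [ 0.001 -0.002 -0.003]
```

View pics/w14c.png

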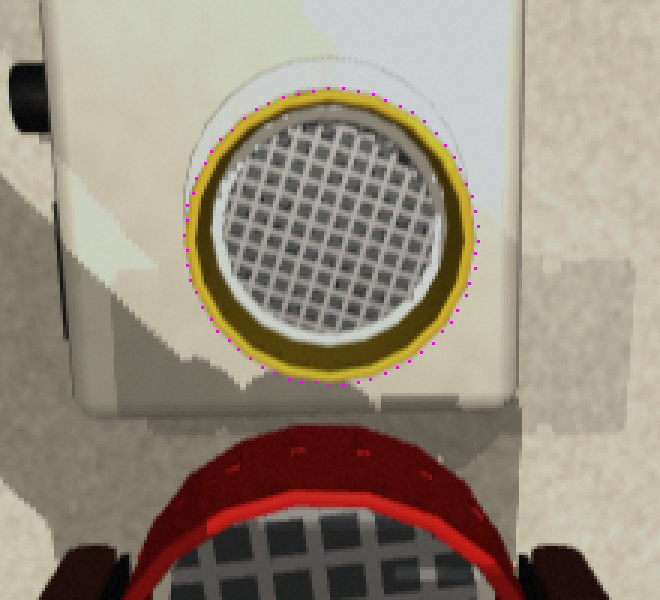

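{"api": "arm_command", "payload": {"increments": [[0, 0.12, 0.001, 0, -0.002, -0.003, 0.5], [0, 0.248, 0.002, 0, -0.002, -0.003, 0.5], [0, 0.248, 0.002, 0, -0.002, -0.003, 0.5], [0.08, 0.248, 0.002, 0, -0.002, -0.003, 0.5], [0.16, 0.248, 0.002, 0, -0.002, -0.003, 0.5], [0.24, 0.248, 0.002, 0, -0.002, -0.003, 0.5], [0.24, 0.248, 0.002, 0, -0.002, -0.003, 0.5], [0.24, 0.248, 0.002, 0, -0.002, -0.003, 0.5]]}}

```text
time: 23.57
eef_pos: [0.5032, -0.3348, 0.1955]
tcp_rot: [-0.001, 1.572, 0.003]
force: [0.2, 0.6, -0.6]
opening: 0.682
```

```bash
python3 -c "
from h import *
go([.503,-.336,.178],0)"
```

```text
t 23.57 eef [ 0.5032 -0.3348  0.1955] jaw 0.002 shift [ 0.0873 -0.0063 -0.0009] turn [ 0.005 -0.003 -0.002]
```

{"api": "arm_command", "payload": {"increments": [[0.03, -0.006, -0.001, 0.005, -0.003, -0.002, 0.5], [0.055, -0.006, -0.001, 0.005, -0.003, -0.002, 0.5], [0.08, -0.006, -0.001, 0.005, -0.003, -0.002, 0.5], [0.088, -0.006, -0.001, 0.005, -0.003, -0.002, 0.5], [0.088, -0.006, -0.001, 0.005, -0.003, -0.002, 0.5], [0.088, -0.006, -0.001, 0.005, -0.003, -0.002, 0.5]]}}

```text
time: 24.07
eef_pos: [0.5032, -0.3361, 0.1781]
tcp_rot: [0.0, 1.57, -0.0]
force: [-0.6, 0.4, 1.6]
opening: 0.682
```

{"api": "arm_command", "payload": {"increments": [[0.01, 0, 0, 0, 0, 0, 0.5], [0.01, 0, 0, 0, 0, 0, 0.5], [0.01, 0, 0, 0, 0, 0, 0.5]]}}

```text
time: 24.32
eef_pos: [0.5035, -0.3367, 0.1777]
tcp_rot: [0.0, 1.569, -0.001]
force: [-2.3, 2.4, 9.5]
opening: 0.682
```

{"api": "arm_command", "payload": {"increments": [[-0.01, 0, 0, 0, 0, 0, 0.8], [-0.01, 0, 0, 0, 0, 0, 1], [-0.01, 0, 0, 0, 0, 0, 1], [-0.01, 0, 0, 0, 0, 0, 1], [-0.2, 0, 0, 0, 0, 0, 1], [-0.35, 0, 0, 0, 0, 0, 1], [-0.35, 0.2, 0, 0, 0, 0, 1], [-0.35, 0.4, 0, 0, 0, 0, 1], [-0.35, 0.6, 0, 0, 0, 0, 1], [-0.35, 0.8, 0, 0, 0, 0, 1], [-0.35, 1, 0, 0, 0, 0, 1], [-0.35, 1, 0, 0, 0, 0, 1]]}}

```text
time: 25.32
eef_pos: [0.5041, -0.1276, 0.2468]
tcp_rot: [-0.006, 1.57, 0.011]
force: [0.1, 0.3, -0.6]
opening: 0.998
```

{"api": "arm_command", "payload": {"increments": [[0, 0.2, 0, 0, 0, 0, 1], [0, 0.4, 0, 0, 0, 0, 1], [0, 0.6, 0, 0, 0, 0, 1], [0, 0.8, 0, 0, 0, 0, 1], [0, 1, 0, 0, 0, 0, 1], [0, 1, 0, 0, 0, 0, 1], [0, 1, 0, 0, 0, 0, 1]]}}

```text
time: 25.9
eef_pos: [0.5017, 0.0751, 0.2472]
tcp_rot: [-0.01, 1.57, 0.016]
force: [0.0, -0.2, 0.1]
opening: 0.997
```

```bash
python3 chk.py k5 .206,.172,.104
```

```text
(no output)
```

View pics/k5.png

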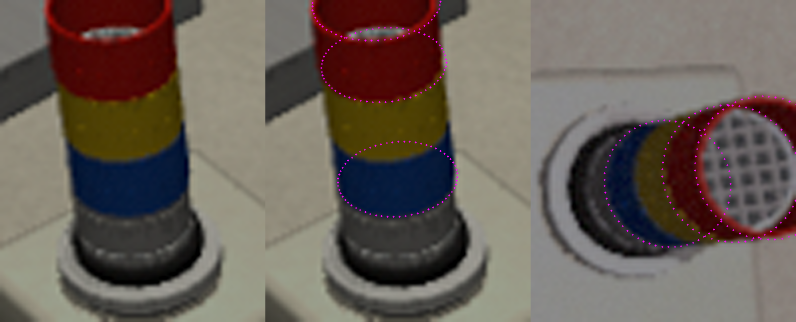

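View pics/k5_scene.png

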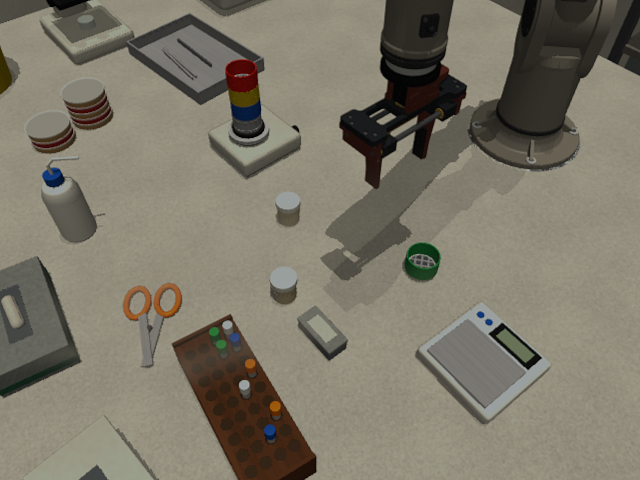

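View pics/k5_top.png

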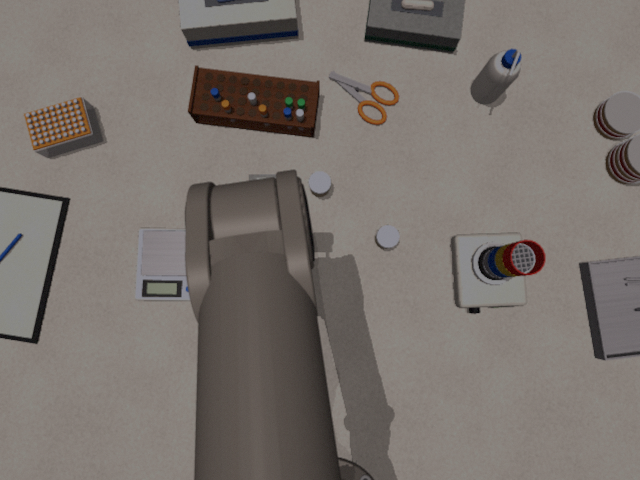

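The scene and top views show the column straight on the shaker. It reads steel, blue, yellow, red from the bottom, with its top at pixel (242,70) in the scene view. The pots, at (288,208) and (284,284), the green sieve and the slide box are at their starting pixels, and the gripper is clear.

```bash
python3 -c "
from workcell import *
print(finish_job())"
```

```text
the job is handed in; nothing more can be done
None
```

The sieve column is standing free on the shaker: steel catch pan in the rubber seat, then blue, yellow and red, placed in that order. I handed the job in at about 26 s.

- **Seating:** each piece was lowered until it touched, with the contact force between 6.5 and 17 N. The gripper height at contact matched the calculated home height within 0.5 mm for the three sieves. The pan came to rest about 2.6 mm below its reckoned height, because its grasp height was read while the arm was still settling.
- **Camera checks:** the visible rims lay within about 2 mm of where fully home, level pieces should be (104, 138, 172 and 206 mm above the table). The red rim was partly cut off in the last close-up, but the full views show it straight.
- **Left in place:** the pots, the green sieve and the slide box stand at the same pixels as at the start in the scene view. In the last top view the arm hid the green sieve and most of the slide box, so those two rest on the scene view alone.
- **Disagreement:** the wrist camera read about 1 mm low in x against the gripper, which I allowed for when placing. The gripper also read slightly narrower on the yellow sieve (58.5 mm against about 60 mm on the others), with no visible effect.

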